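# Cure the rocking corner of a card-printing jig

## Robot

A 7-joint arm with a two-finger parallel gripper is mounted at the origin on the work surface. World frame = base frame: x ahead of the robot, y to its left, z up, the work surface at z = 0. Lengths are in m, angles in rad, forces in N, time in s.
With the tool pointing down it reaches from about 0.4 to 0.875 m from the base axis. Payload 19.3 kg.
Tool frame: the origin (TCP) lies between the finger pads; the fingertips stand ahead of it and the grasp point (between the pads) lies 8 mm behind it (bot.tip_extent is the x of the fingertips in the tool frame, in m); x points along the fingers, y is the direction in which the jaws open and shut, and the axes are right-handed (so a half turn about x gives the same grasp; the last joint's range is limited). The gripper opens to 85 mm and grips with 20 to 120 N. Pads are 22 mm wide; open, the fingers measure 114 mm over their backs; the gripper's body (76 mm by 85 mm) begins 54 mm behind the grasp point. The pads swing forward as they close: fully open they stand 13 mm farther back than shut.
Start: joints at [1.276, 0.521, -0.036, 1.599, 0.021, 1.021, -0.113], TCP at [0.139, -0.609, 0.203] pointing down, gripper open.
Joint ranges: [-2.91, 2.91], [-0.3, 2.13], [-1.5, 1.42], [0.17, 2.43], [-1.26, 4.41], [0.16, 1.93], [-2.52, 2.52]. Speed limits (rad/s): [1.89, 1.89, 2.39, 2.39, 3.01, 3.01, 3.01].

## Interface

Orientations are given as [roll, pitch, yaw] about the fixed x, y, z axes, in that order (R = Rz(yaw) Ry(pitch) Rx(roll)).
In Python, from workcell import observe, grab_frame, camera_info, bot, nets gives the robot as it stands.
- The arm moves only by the tool jog_arm, never from a script. Its argument "commands" is a list of rows, each a list of 6 numbers: the shift along the tool's x, y, z in mm, then the turn, a rotation vector about the tool's x, y, z in rad. A call has 1 to 20 rows; each row shifts and turns the pose as measured when the row begins, along the tool's axes as they then stand; what a row does not reach is not made up. A row lasts 1/10 s, in which the tool goes at most 50 mm and 8.59 degrees, less where a joint would pass 70% of its speed; a pose out of reach is approached as far as the arm can. A call is refused whole if a number of a shift passes 50 or a number of a turn 0.15, either way. A call with a gripper value outside its range is refused whole. "gripper" is the closure in counts, from 0 (fully open) to 255 (shut), set as the call begins (left out, the last holds). The fingers move at their own pace and stop on an object; "newtons" is the grip in N (left out, the last holds). Time passes only in rows, so rows that do not move let the fingers close. It gives the time, the measured TCP pose, the force and the opening at its end, in the units of the state.
- observe(): the state, without advancing time (a new reading comes with each control period).
- grab_frame(name): name is "side" or "top"; returns the picture (400x640x3 uint8, red, green, blue); there is no depth.
- camera_info(name): a dict with "fov_y" (degrees; the focal length in pixels is half the picture's height over the tangent of half this angle, whatever the lens; pixels are square), "cx", "cy" (the principal point, pixels), "distortion" ([k1, k2, p1, p2, k3] as OpenCV has them; the pictures are not rectified), "R" (3x3) and "t" (3): a world point X has camera coordinates R X + t. Camera axes: x right, y down, z forward; pixel columns grow to the right and rows downward; lengths in m; the calibration is good to about 2 mm. A picture is of the moment at which its call begins. camera_info takes no time and is no camera call.
- bot.job_done(): hands the job in, once; it reports no verdict.
Trained networks look in the newest picture that a camera, given by its name, has taken for a name from the list of things; names that differ only in an ending like _2 or _b are one class to them, and where a whole thing is asked for, a point or a joint stands for the part that bears it (a point fixed in the world has none). Each returns a list of dicts, best first, with "p" (0 to 1); they miss things now and then, are a little off and sometimes report something else, mostly with a low value. They report only what shows in the picture. A call takes as long as a camera call.
- nets.find_in(camera, name): "rect" ([left, top, right, bottom] in pixels, round what is visible of it).
- nets.silhouettes(camera, name): "mask" (400x640 bool, what is visible of it) and "rect" ([left, top, right, bottom] in pixels, round what is visible of it).
- nets.pinpoint(camera, name): "location" ([column, row] in pixels: a listed point, or the origin of a listed thing).
The state is a dict: "clock": time; "qpos": joint angles; "qd": joint speeds; "joint_efforts": joint torques, N m; "position": TCP position; "tool_rot": TCP orientation; "force": force on the tool from outside, world axes, zero at the start; "moment": the same for the moment, N m; "grip_width": finger opening in m.
Only numpy, scipy, OpenCV 4.12 (cv2) and the standard library are available. Lean on these libraries where they do the work, as an engineer would, in place of code of your own. Each camera call takes 0.05 s, during which the arm holds its last target.

## Task

The bed plate of this card-printing jig rocks at one corner. Press down firmly on its corners one at a time until you find the one that gives, then press the orange shim lever beside that corner all the way down flat. Leave the other three levers standing up, lift nothing, and do not disturb the glue bottle, tape roll and marker.

Things in the scene. Friction and masses are not known exactly. Their poses are not given: they have to be found in the camera images.
- jig: Card-printing jig fixed to the table: pale plywood base 170 (jig x) x 260 (jig y) x 8 mm under a grey bed plate. Beside each plate corner, outside its +y and -y edges, an orange shim lever sits between grey brackets, its tail pointing away from the plate. Origin: centre of the base's underside, on the table; z up; yaw within 0.25 rad of the robot's axes.
- bed: Aluminium plate 140 (jig x) x 160 (jig y) x 8 mm, red-framed card in the middle; origin in its centre, 26 mm above the table. Sprung level. Three corners are solid; one, different each time and not visible, sinks about 5 mm at its dot under about 4 N, then meets a hard stop, and springs back when let go.
- corner_nl (a point): Centre of the black dot (18 mm across) on top of the bed plate where its near left corner (-x, +y side of the jig) is to be pressed; 25 mm inside the plate's edge beside the lever and 20 mm inside its other edge; 30 mm above the table when the plate is level. Moves with the plate.
- corner_nr (a point): Centre of the black dot (18 mm across) on top of the bed plate where its near right corner (-x, -y side of the jig) is to be pressed; 25 mm inside the plate's edge beside the lever and 20 mm inside its other edge; 30 mm above the table when the plate is level. Moves with the plate.
- corner_fl (a point): Centre of the black dot (18 mm across) on top of the bed plate where its far left corner (+x, +y side of the jig) is to be pressed; 25 mm inside the plate's edge beside the lever and 20 mm inside its other edge; 30 mm above the table when the plate is level. Moves with the plate.
- corner_fr (a point): Centre of the black dot (18 mm across) on top of the bed plate where its far right corner (+x, -y side of the jig) is to be pressed; 25 mm inside the plate's edge beside the lever and 20 mm inside its other edge; 30 mm above the table when the plate is level. Moves with the plate.
- tail_nl (a point): Press point on top of the near left lever's orange tail, 34 mm from its pivot. Tail 16 mm wide, 42 long, pointing along jig +y; pivot 48 mm above the table at jig x -50, y +83 mm. Tail up: this point is 67 to 69 mm above the table at jig y about +110; flat: 50.5 mm, at y +117.
- tail_nr (a point): Press point on top of the near right lever's orange tail, 34 mm from its pivot. Tail 16 mm wide, 42 long, pointing along jig -y; pivot 48 mm above the table at jig x -50, y -83 mm. Tail up: this point is 67 to 69 mm above the table at jig y about -110; flat: 50.5 mm, at y -117.
- tail_fl (a point): Press point on top of the far left lever's orange tail, 34 mm from its pivot. Tail 16 mm wide, 42 long, pointing along jig +y; pivot 48 mm above the table at jig x +50, y +83 mm. Tail up: this point is 67 to 69 mm above the table at jig y about +110; flat: 50.5 mm, at y +117.
- tail_fr (a point): Press point on top of the far right lever's orange tail, 34 mm from its pivot. Tail 16 mm wide, 42 long, pointing along jig -y; pivot 48 mm above the table at jig x +50, y -83 mm. Tail up: this point is 67 to 69 mm above the table at jig y about -110; flat: 50.5 mm, at y -117.
- shim_nl (a joint): Angle (rad) of the near left lever: 0 = tail slanting up at 0.6 rad, 0.60 = flat on its rest (stop 0.61). Starts at 0 to 0.08. The tail's end takes about 4 to 6 N; friction holds it where it is left. At the rocking corner its toe swings under the plate and fills the gap; at a solid corner the packing blocks it at about 0.4.
- shim_nr (a joint): Angle (rad) of the near right lever: 0 = tail slanting up at 0.6 rad, 0.60 = flat on its rest (stop 0.61). Starts at 0 to 0.08. The tail's end takes about 4 to 6 N; friction holds it where it is left. At the rocking corner its toe swings under the plate and fills the gap; at a solid corner the packing blocks it at about 0.4.
- shim_fl (a joint): Angle (rad) of the far left lever: 0 = tail slanting up at 0.6 rad, 0.60 = flat on its rest (stop 0.61). Starts at 0 to 0.08. The tail's end takes about 4 to 6 N; friction holds it where it is left. At the rocking corner its toe swings under the plate and fills the gap; at a solid corner the packing blocks it at about 0.4.
- shim_fr (a joint): Angle (rad) of the far right lever: 0 = tail slanting up at 0.6 rad, 0.60 = flat on its rest (stop 0.61). Starts at 0 to 0.08. The tail's end takes about 4 to 6 N; friction holds it where it is left. At the rocking corner its toe swings under the plate and fills the gap; at a solid corner the packing blocks it at about 0.4.
- glue: Standing white glue bottle with an orange cap, 30 mm across, 85 tall; origin at the centre of its underside. A bystander, loose.
- tape: Roll of blue tape lying flat, 72 mm across, 48 mm hole, 22 tall; origin at the centre of its underside. A bystander, loose.
- marker: White felt marker with a green cap lying on the table, 135 mm long along its own x, 14 mm thick; origin on the table under its middle. A bystander, loose.

How it is judged:
By the outcome, as a careful person would: the job done as asked, in the order asked, and still so for the second after the job is handed in, with the robot touching nothing.
It also fails if it takes over 48 s, if anything falls off the work surface, if the arm or the gripper's body presses on something with over 40 N, if the wrist force passes 120 N, or if a joint passes its speed limit or range.

## Working session

There is one attempt and no reset: what is moved stays moved. The work goes in short steps, Python scripts to look and compute and a tool call to move; the robot and the scene stay as the last step left them, time stands still between calls to the robot, and variables do not carry over. Pictures are saved under pics/ and viewed, and the job is handed in when it is done.

Besides the shell and the picture viewer there is one more tool, called after "Emit:" as name([rows], argument=value, ...), one row to a line, values as JSON. jog_arm: Moves the arm, as the interface text tells. Its arguments: {"type":"object","properties":{"commands":{"type":"array","items":{"type":"array","items":{"type":"number"}}},"gripper":{"type":"number"},"newtons":{"type":"number"}},"required":["commands"]}

```bash
mkdir -p pics; ls
python3 - <<'E'
from workcell import observe, grab_frame, camera_info, bot, nets
import cv2
print(observe()); print(bot.tip_extent)
for c in("side","top"):
    print(c,camera_info(c))
    cv2.imwrite(f"pics/{c}0.png",grab_frame(c)[:,:,::-1])
E
```

```text
pics
{'clock': 0.0, 'qpos': array([ 1.2758118 ,  0.52202574, -0.03632413,  1.60000354,  0.02119734,
        1.02107565, -0.11279307]), 'qd': array([0.00036721, 0.00029822, 0.00030014, 0.00040932, 0.00064048,
       0.00053013, 0.00131091]), 'joint_efforts': array([-3.97144368e-04, -9.27106619e+01,  1.97983995e+00, -3.69934487e+01,
        1.77726836e-02,  8.02399940e-03, -8.13843371e-06]), 'position': array([ 0.13919045, -0.60893094,  0.20232007]), 'tool_rot': array([-1.50065973,  1.56966893,  1.8657101 ]), 'force': array([ 0.43807654,  0.43858799, -0.86076706]), 'moment': array([ 0.00335515, -0.02612487, -0.03200761]), 'grip_width': 0.0853172098120244}
0.011
side {'fov_y': 46.73433132375994, 'cx': 323.5268561469268, 'cy': 195.98432243577858, 'distortion': array([-0.11649481,  0.        ,  0.        ,  0.        ,  0.        ]), 'R': array([[-0.98875254, -0.14932726, -0.00835414],
       [-0.10272926,  0.71868334, -0.68770703],
       [ 0.10869739, -0.67911385, -0.72594026]]), 't': array([0.62297674, 0.11775809, 0.925832  ])}
top {'fov_y': 50.85440594866948, 'cx': 322.6374739018184, 'cy': 204.40038839404903, 'distortion': array([-0.09417359,  0.        ,  0.        ,  0.        ,  0.        ]), 'R': array([[-0.16134838, -0.98688685, -0.00458866],
       [-0.96235676,  0.15836493, -0.22088462],
       [ 0.21871481, -0.03122345, -0.97528915]]), 't': array([0.09786343, 0.6145048 , 0.79161093])}
```

View pics/top0.png

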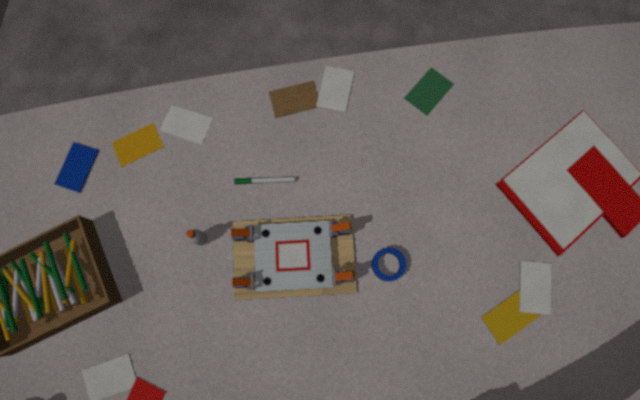

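View pics/side0.png

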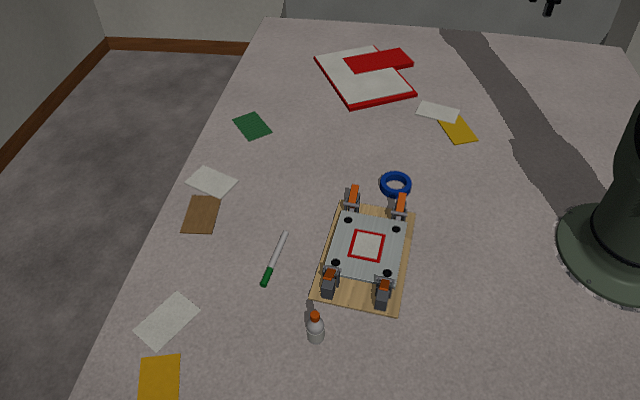

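The top view shows the plate dots at about (266,233), (318,230), (320,278) and (267,281), the tape at (389,264), the glue at (196,236) and the marker at (265,180). Next I'll measure the dots and fit the jig's pose.

```bash
cat > h.py <<'E'
import numpy as np, cv2
from workcell import observe, grab_frame, camera_info, bot, nets
def cam(c):
    i=camera_info(c); f=200/np.tan(np.radians(i['fov_y']/2))
    return np.array([[f,0,i['cx']],[0,f,i['cy']],[0,0,1]]),i['distortion'],i['R'],i['t']
def ray(c,uv,z):
    K,D,R,t=cam(c); p=cv2.undistortPoints(np.array([[uv]],float),K,D)[0,0]
    d=R.T@np.array([*p,1]); o=-R.T@t
    return o+d*(z-o[2])/d[2]
def proj(c,X):
    K,D,R,t=cam(c); return cv2.projectPoints(np.atleast_2d(X).astype(float),cv2.Rodrigues(R)[0],t,K,D)[0][:,0]
E
python3 - <<'E'
from h import *
from scipy.optimize import least_squares
L={'nl':(-50,55),'nr':(-50,-55),'fl':(50,55),'fr':(50,-55)}
obs=[]
for c in('top','side'):
    for k in L:
        r=nets.pinpoint(c,'corner_'+k)
        for q in r[:2]: print(c,k,q['p'],np.round(q['location'],1),np.round(ray(c,q['location'],.03),4))
        if r: obs.append((c,k,r[0]['location']))
def pose(x,l,z):
    cs,s=np.cos(x[2]),np.sin(x[2]); l=np.array(l)/1000
    return np.array([x[0]+cs*l[0]-s*l[1],x[1]+s*l[0]+cs*l[1],z])
def res(x,cc=None):
    return np.concatenate([proj(c,pose(x,L[k],.03))[0]-u for c,k,u in obs if cc in(None,c)])
x0=[.6,-.05,0]
m=np.mean([ray(c,u,.03) for c,k,u in obs],0); x0[:2]=m[:2]
for cc in('top','side',None):
    r=least_squares(res,x0,args=(cc,),loss='soft_l1'); print(cc,np.round(r.x,4),np.round(r.fun,1))
x=r.x
print({k:np.round(pose(x,L[k],.03),4) for k in L})
print({k:np.round(pose(x,(L[k][0],np.sign(L[k][1])*110),.068),4) for k in L})
for c in('top','side'):
    for t in('glue','tape','marker'):
        q=nets.pinpoint(c,t)
        if q: print(c,t,q[0]['p'],np.round(ray(c,q[0]['location'],0),3))
    im=cv2.imread(f'pics/{c}0.png')
    for k in L:
        for P,col in((pose(x,L[k],.03),(0,255,0)),(pose(x,(L[k][0],np.sign(L[k][1])*110),.068),(255,0,255))):
            u=proj(c,P)[0]; cv2.circle(im,tuple(int(v) for v in np.round(u)),1,col,-1)
    u=proj(c,pose(x,(0,0),.03))[0].astype(int)
    cv2.imwrite(f'pics/{c}_ov.png',cv2.resize(im[u[1]-75:u[1]+75,u[0]-100:u[0]+100],None,fx=4,fy=4,interpolation=cv2.INTER_CUBIC))
E
```

```text
top nl 0.84 [264.9 280.7] [0.4908 0.1397 0.03  ]
top nl 0.31 [349.4 274.5] [ 0.4753 -0.0348  0.03  ]
top nr 0.82 [320.3 279.5] [0.475  0.0263 0.03  ]
top fl 0.71 [266.7 232.9] [0.5892 0.1225 0.03  ]
top fr 0.64 [314.2 228.1] [0.5832 0.0218 0.03  ]
side nl 0.62 [389.9 273.3] [0.4832 0.1359 0.03  ]
side nl 0.45 [400.5 196.9] [ 0.471  -0.0651  0.03  ]
side nr 0.9 [397.9 229.2] [0.4729 0.0264 0.03  ]
side nr 0.58 [348.3 216.7] [0.5766 0.0072 0.03  ]
side fl 0.71 [395.2 187. ] [ 0.4837 -0.0936  0.03  ]
side fl 0.6 [334.4 261.2] [0.5902 0.123  0.03  ]
side fr 0.62 [349.3 218.7] [0.574  0.0124 0.03  ]
top [ 0.5342  0.0774 -0.1078] [ 1.1 -0.  -1.2 -1.6 -2.   0.   2.4  2. ]
side [ 0.5275  0.0732 -0.1058] [ -0.1  -1.2   0.5  -0.9 -57.1  74.5   1.2   0.5]
None [ 0.5311  0.0749 -0.127 ] [  2.1   0.8  -0.1   0.2  -0.2   0.8   4.4   3.8  -2.8  -0.4  -0.8   0.
 -59.5  74.4   0.    0.6]
{'nl': array([0.4885, 0.1357, 0.03  ]), 'nr': array([0.4745, 0.0266, 0.03  ]), 'fl': array([0.5877, 0.1231, 0.03  ]), 'fr': array([0.5737, 0.014 , 0.03  ])}
{'nl': array([0.4954, 0.1903, 0.068 ]), 'nr': array([ 0.4676, -0.0279,  0.068 ]), 'fl': array([0.5946, 0.1776, 0.068 ]), 'fr': array([ 0.5668, -0.0406,  0.068 ])}
top glue 0.5 [0.604 0.272 0.   ]
top tape 0.85 [ 0.479 -0.127  0.   ]
top marker 0.82 [0.709 0.115 0.   ]
side glue 0.74 [0.538 0.08  0.   ]
side tape 0.75 [ 0.485 -0.116  0.   ]
side marker 0.9 [0.719 0.111 0.   ]
```

```bash
cat > fit.py <<'E'
from h import *
from scipy.optimize import least_squares
L={'nl':(-50,55),'nr':(-50,-55),'fl':(50,55),'fr':(50,-55)}
def pose(x,l,z):
    cs,s=np.cos(x[2]),np.sin(x[2]); l=np.array(l)/1000
    return np.array([x[0]+cs*l[0]-s*l[1],x[1]+s*l[0]+cs*l[1],z])
E
python3 - <<'E'
from fit import *
x=[.531,.0745,-.127]; obs=[]
for c in('top','side'):
    im=cv2.imread(f'pics/{c}0.png'); g=im.max(2).astype(float)
    for k in L:
        u=proj(c,pose(x,L[k],.03))[0]; a,b=np.round(u).astype(int)
        w=np.clip(70-g[b-7:b+8,a-7:a+8],0,None).copy()
        n,lab,st,ce=cv2.connectedComponentsWithStats((w>0).astype(np.uint8))
        i=min(range(1,n),key=lambda j:np.hypot(*(ce[j]-7))-st[j,4]*.1)
        w[lab!=i]=0; yy,xx=np.mgrid[-7:8,-7:8]
        o=np.array([a+(w*xx).sum()/w.sum(),b+(w*yy).sum()/w.sum()]); print(c,k,np.round(o,1),st[i,4],np.round(ray(c,o,.03),4)); obs.append((c,k,o))
def res(x,cc=None):
    return np.concatenate([proj(c,pose(x,L[k],.03))[0]-u for c,k,u in obs if cc in(None,c)])
for cc in('top','side',None):
    r=least_squares(res,x,args=(cc,),loss='soft_l1'); print(cc,np.round(r.x,4),np.round(r.fun,1))
x=r.x; np.save('x.npy',x)
print({k:np.round(pose(x,L[k],.03),4) for k in L})
print({k:np.round(pose(x,(L[k][0],np.sign(L[k][1])*110),.068),4) for k in L})
for c in('top','side'):
    im=cv2.imread(f'pics/{c}0.png')
    u=proj(c,pose(x,(0,0),.03))[0].astype(int); o=u-[100,75]
    im=cv2.resize(im[o[1]:o[1]+150,o[0]:o[0]+200],None,fx=4,fy=4,interpolation=cv2.INTER_CUBIC)
    for k in L:
        for P,col in((pose(x,L[k],.03),(0,255,0)),(pose(x,(L[k][0],np.sign(L[k][1])*110),.068),(255,0,255))):
            v=(proj(c,P)[0]-o+.5)*4; cv2.circle(im,tuple(int(t) for t in v),3,col,-1)
    cv2.imwrite(f'pics/{c}_ov2.png',im)
E
```

```text
top nl [266.6 280.8] 48 [0.49   0.1363 0.03  ]
top nr [320.1 277.7] 42 [0.4787 0.026  0.03  ]
top fl [265.1 232.9] 46 [0.5898 0.1258 0.03  ]
top fr [317.4 229.9] 41 [0.5782 0.0158 0.03  ]
side nl [386.8 272.8] 61 [0.4892 0.1356 0.03  ]
side nr [395.5 228.8] 43 [0.4778 0.0261 0.03  ]
side fl [335.1 262.2] 57 [0.5886 0.1252 0.03  ]
side fr [347.6 219.7] 42 [0.5771 0.0155 0.03  ]
top [ 0.5342  0.076  -0.1035] [ 0.2 -0.1 -0.2 -0.   0.1  0.1 -0.2  0. ]
side [ 0.5332  0.0756 -0.1045] [-0.  -0.   0.1  0.  -0.  -0.  -0.   0.1]
None [ 0.5336  0.0758 -0.1039] [ 0.3  0.1 -0.1  0.3  0.3  0.3 -0.   0.3 -0.2  0.  -0.2  0.  -0.2  0.
 -0.3  0.1]
{'nl': array([0.4896, 0.1357, 0.03  ]), 'nr': array([0.4782, 0.0263, 0.03  ]), 'fl': array([0.5891, 0.1253, 0.03  ]), 'fr': array([0.5777, 0.0159, 0.03  ])}
{'nl': array([0.4953, 0.1904, 0.068 ]), 'nr': array([ 0.4725, -0.0284,  0.068 ]), 'fl': array([0.5948, 0.18  , 0.068 ]), 'fr': array([ 0.572 , -0.0388,  0.068 ])}
```

View pics/top_ov2.png

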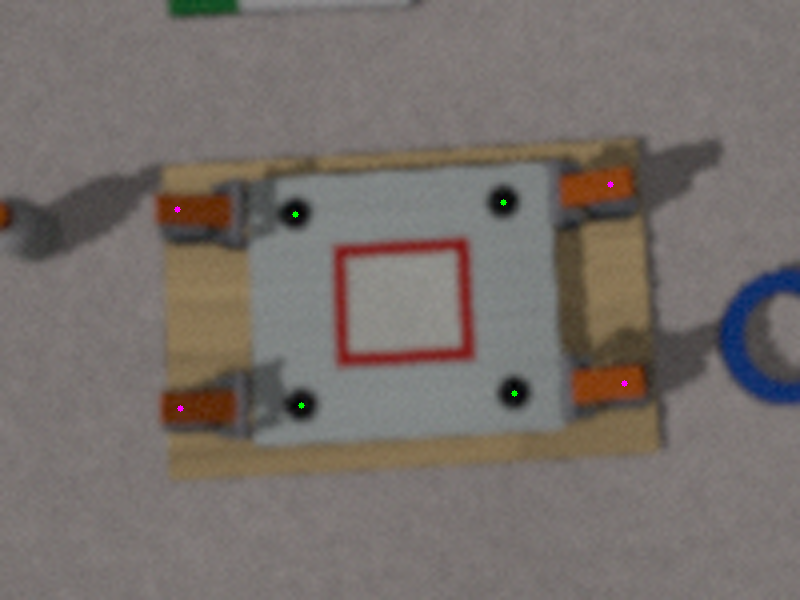

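View pics/side_ov2.png

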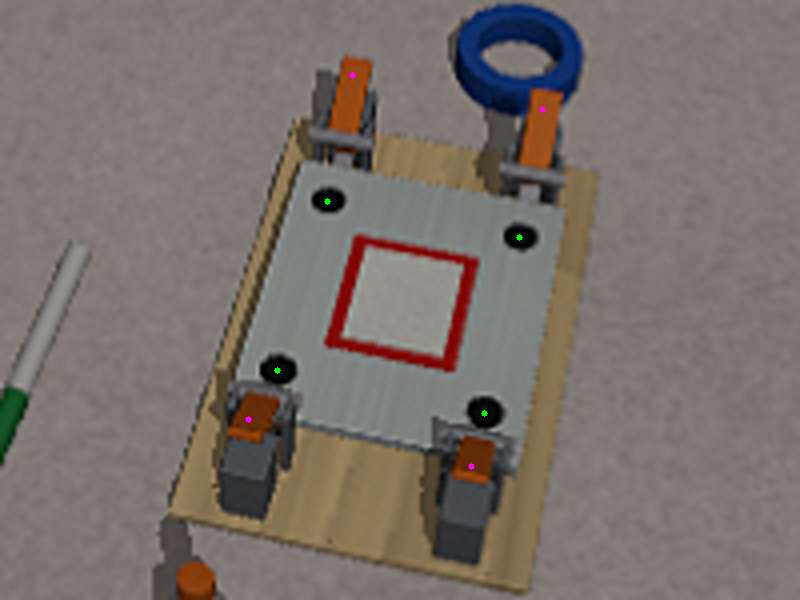

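Run:
```python
from h import *
from scipy.spatial.transform import Rotation as Ro
s=observe(); print(s['clock'],s['position']); print(np.round(Ro.from_euler('xyz',s['tool_rot']).as_matrix(),4))
print(ray('top',(196,238),.04),ray('side',(315,318),.08))
```

```text
0.8 [ 0.13925638 -0.60928198  0.2029075 ]
[[-0.      0.2228 -0.9749]
 [ 0.     -0.9749 -0.2228]
 [-1.     -0.      0.    ]]
[0.60050779 0.27035939 0.04      ] [0.60190551 0.27482714 0.08      ]
```

Both overlays match the dots and tails, and the two cameras agree to 1 mm. I'll shut the gripper and swing over at a safe height.

Emit:
jog_arm([
  [0,0,-45,-0.07,0,0],
  [0,0,-45,-0.07,0,0],
  [0,0,-45,-0.07,0,0],
  [0,0,-45,-0.07,0,0],
  [0,0,-45,-0.07,0,0],
  [0,0,-45,-0.07,0,0],
  [0,0,-45,-0.07,0,0],
  [0,0,-45,-0.07,0,0],
  [0,0,-45,-0.07,0,0],
  [0,0,-45,-0.07,0,0],
  [0,0,-45,-0.07,0,0],
  [0,0,-45,-0.07,0,0],
  [0,0,-45,-0.07,0,0],
  [0,0,-45,-0.07,0,0],
], gripper=255)

```text
clock: 2.2
position: [0.6173, -0.2163, 0.2008]
tool_rot: [0.043, 1.567, -1.869]
force: [0.3, -0.3, 0.0]
grip_width: 0.0001
```

```bash
cat >> fit.py <<'E'
from scipy.spatial.transform import Rotation as Ro
def rel(P):
    """shift in tool mm from TCP to world P for tool pointing down; plus turn to jig alignment"""
    s=observe(); R=Ro.from_euler('xyz',s['tool_rot']); return np.round(R.inv().apply(np.array(P)-s['position'])*1000,1)
def turn(yaw):
    s=observe(); R=Ro.from_euler('xyz',s['tool_rot'])
    y=np.array([np.cos(yaw),np.sin(yaw),0]); xx=np.array([0,0,-1.]); T=np.c_[xx,y,np.cross(xx,y)]
    return np.round((R.inv()*Ro.from_matrix(T)).as_rotvec(),4)
def st():
    s=observe(); print(s['clock'],'pos',np.round(s['position'],4),'F',np.round(s['force'],2),'w',round(s['grip_width'],4),'tip',bot.tip_extent,'q',np.round(s['qpos'],2))
E
cat > n.py <<'E'
from fit import *
x=np.load('x.npy'); st(); print('turn',turn(x[2]))
for k in L: print(k,pose(x,L[k],.03).round(4),'rel dot@.060',rel(pose(x,L[k],.06)),'rel tail@.1',rel(pose(x,(L[k][0],np.sign(L[k][1])*110),.1)))
E
python3 n.py
```

```text
2.2 pos [ 0.6173 -0.2163  0.2008] F [ 0.26 -0.34  0.04] w 0.0001 tip 0.011 q [ 0.47  0.59 -0.35  1.51  0.22  1.09 -0.27]
turn [-0.2378  0.004   0.0003]
nl [0.4896 0.1357 0.03  ] rel dot@.060 [ 139.6 -238.3 -289.4] rel tail@.1 [  99.4 -251.2 -342.7]
nr [0.4782 0.0263 0.03  ] rel dot@.060 [ 140.  -212.4 -182.5] rel tail@.1 [ 100.2 -199.4 -128.9]
fl [0.5891 0.1253 0.03  ] rel dot@.060 [ 139.5 -141.1 -313. ] rel tail@.1 [  99.3 -154.1 -366.3]
fr [0.5777 0.0159 0.03  ] rel dot@.060 [ 139.9 -115.2 -206.1] rel tail@.1 [ 100.2 -102.2 -152.5]
```

Emit:
jog_arm([
  [0,-10,-30,-0.06,0,0],
  [0,-20,-40,-0.06,0,0],
  [0,-20,-45,-0.06,0,0],
  [0,-20,-45,-0.06,0,0],
  [20,-15,-30,0,0,0],
  [20,-5,-10,0,0,0],
])

```text
clock: 2.8
position: [0.5718, 0.0107, 0.1611]
tool_rot: [1.507, 1.566, -0.145]
force: [0.3, -0.4, 0.1]
grip_width: -0.0
```

```bash
python3 n.py
```

```text
2.8 pos [0.5718 0.0107 0.1611] F [ 0.29 -0.4   0.13] w -0.0 tip 0.011 q [ 0.2   0.51 -0.45  1.77  0.28  0.91 -0.45]
turn [ 0.0223  0.0003 -0.0049]
nl [0.4896 0.1357 0.03  ] rel dot@.060 [ 100.6  -92.6 -117.9] rel tail@.1 [  60.6  -91.2 -172.9]
nr [0.4782 0.0263 0.03  ] rel dot@.060 [100.6 -95.1  -8. ] rel tail@.1 [ 60.7 -96.1  47. ]
fl [0.5891 0.1253 0.03  ] rel dot@.060 [ 101.1    7.3 -115.7] rel tail@.1 [  61.1    8.8 -170.7]
fr [0.5777 0.0159 0.03  ] rel dot@.060 [101.1   4.9  -5.7] rel tail@.1 [61.1  3.8 49.3]
```

Emit:
jog_arm([
  [30,3,-3,0.02,0,-0.004],
  [30,2,-2,0,0,0],
  [30,0,-1,0,0,0],
  [15,0,0,0,0,0],
  [5,0,0,0,0,0],
])

```text
clock: 3.3
position: [0.5769, 0.0199, 0.0468]
tool_rot: [1.862, 1.569, 0.193]
force: [-0.0, -1.1, -0.2]
grip_width: -0.0002
```

```bash
python3 n.py
```

```text
3.3 pos [0.5769 0.0199 0.0468] F [-0.04 -1.07 -0.21] w -0.0002 tip 0.011 q [ 0.13  0.68 -0.39  1.83  0.37  0.7  -0.56]
turn [ 0.0064 -0.0004 -0.0013]
nl [0.4896 0.1357 0.03  ] rel dot@.060 [ -13.3  -98.1 -106.8] rel tail@.1 [ -53.3  -97.7 -161.8]
nr [0.4782 0.0263 0.03  ] rel dot@.060 [-13.3 -98.8   3.2] rel tail@.1 [-53.4 -99.1  58.2]
fl [0.5891 0.1253 0.03  ] rel dot@.060 [ -13.2    1.9 -106.1] rel tail@.1 [ -53.1    2.3 -161.2]
fr [0.5777 0.0159 0.03  ] rel dot@.060 [-13.2   1.2   3.9] rel tail@.1 [-53.2   0.9  58.8]
```

Emit:
jog_arm([
  [0,1,4,0,0,0],
  [3,0,0,0,0,0],
  [2,0,0,0,0,0],
])

```text
clock: 3.6
position: [0.5783, 0.0152, 0.0428]
tool_rot: [1.747, 1.568, 0.079]
force: [0.4, 0.2, 0.4]
grip_width: 0.0002
```

Emit:
jog_arm([
  [1.5,0,0,0,0,0],
])

```text
clock: 3.7
position: [0.5788, 0.015, 0.0419]
tool_rot: [1.704, 1.567, 0.035]
force: [0.0, -0.3, -0.4]
grip_width: -0.0001
```

Emit:
jog_arm([
  [1.5,0,0,0,0,0],
])

```text
clock: 3.8
position: [0.5791, 0.0149, 0.0408]
tool_rot: [1.696, 1.566, 0.027]
force: [0.2, 1.3, -0.7]
grip_width: -0.0003
```

Emit:
jog_arm([
  [1.5,0,0,0,0,0],
])

```text
clock: 3.9
position: [0.5793, 0.015, 0.0395]
tool_rot: [1.697, 1.566, 0.027]
force: [-0.0, -0.2, 0.4]
grip_width: 0.0003
```

Emit:
jog_arm([
  [1.5,0,0,0,0,0],
])

```text
clock: 4.0
position: [0.5794, 0.0149, 0.0381]
tool_rot: [1.693, 1.565, 0.024]
force: [0.2, 0.9, -0.1]
grip_width: 0.0002
```

Emit:
jog_arm([
  [1.5,0,0,0,0,0],
])

```text
clock: 4.1
position: [0.5795, 0.015, 0.0365]
tool_rot: [1.689, 1.565, 0.02]
force: [0.3, 1.0, 0.3]
grip_width: -0.0002
```

Emit:
jog_arm([
  [1.5,0,0,0,0,0],
])

```text
clock: 4.2
position: [0.5795, 0.015, 0.0349]
tool_rot: [1.701, 1.565, 0.032]
force: [-0.1, 0.8, -0.2]
grip_width: -0.0002
```

Run:
```python
from fit import *
x=np.load('x.npy'); st()
for c in('top','side'):
    im=grab_frame(c)[:,:,::-1]
    u=proj(c,pose(x,(30,-40),.05))[0].astype(int); o=u-[66,50]
    im=cv2.resize(np.ascontiguousarray(im[o[1]:o[1]+100,o[0]:o[0]+133]),None,fx=6,fy=6,interpolation=cv2.INTER_CUBIC)
    cv2.imwrite(f'pics/{c}_c1.png',im)
```

```text
4.2 pos [0.5795 0.015  0.0349] F [-0.08  0.79 -0.16] w -0.0002 tip 0.011 q [ 0.14  0.7  -0.38  1.83  0.39  0.68 -0.56]
```

View pics/side_c1.png

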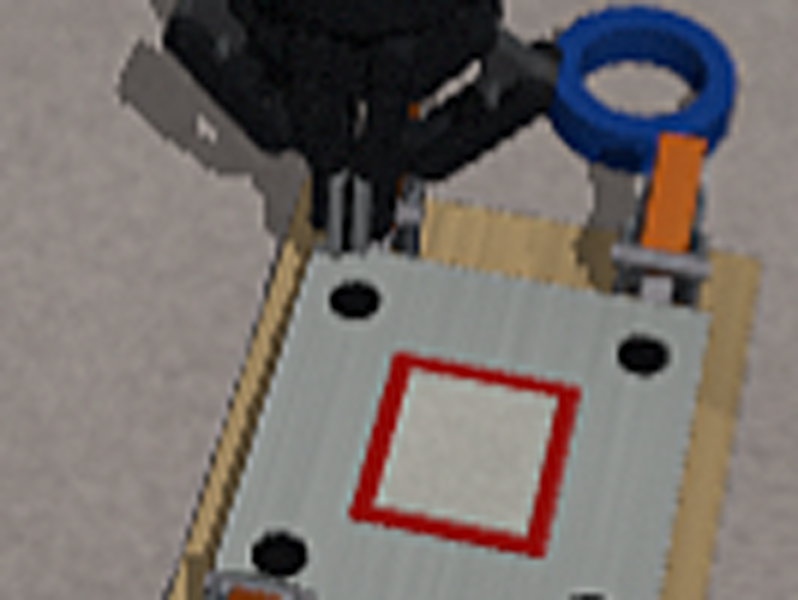

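View pics/top_c1.png

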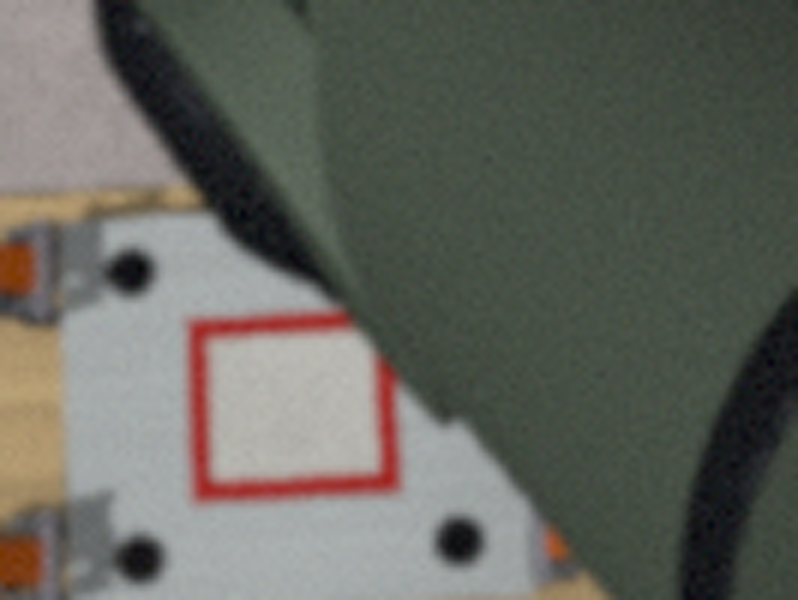

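Run:
```python
from fit import *
x=np.load('x.npy'); st(); s=observe()
R=Ro.from_euler('xyz',s['tool_rot']); tip=s['position']+R.apply([.011,0,0]); print('tip',tip)
u=proj('side',pose(x,(30,-40),.05))[0].astype(int); o=u-[66,50]; print('o',o)
for z in(.024,.03,.04,.05,.06): print(z,(proj('side',[tip[0],tip[1],z])[0]-o+.5)*6)
d=(348,250); d=np.array(d)/6-.5+o
for z in(.024,.03,.04,.05,.06): print(z,ray('side',d,z))
# triangulate dots freely
P=[]
for c in('top','side'):
    K,D,Rr,t=cam(c); P.append((K,D,Rr,t))
pts={'nl':((266.6,280.8),(386.8,272.8)),'nr':((320.1,277.7),(395.5,228.8)),'fl':((265.1,232.9),(335.1,262.2)),'fr':((317.4,229.9),(347.6,219.7))}
for k,(a,b) in pts.items():
    ua=cv2.undistortPoints(np.array([[a]]),P[0][0],P[0][1])[0,0];ub=cv2.undistortPoints(np.array([[b]]),P[1][0],P[1][1])[0,0]
    X=cv2.triangulatePoints(np.c_[P[0][2],P[0][3]],np.c_[P[1][2],P[1][3]],ua.reshape(2,1),ub.reshape(2,1)); print(k,(X[:3]/X[3]).ravel())
im=grab_frame('side')[:,:,::-1]; cv2.imwrite('pics/side_f.png',im)
```

```text
4.3 pos [0.5793 0.015  0.0348] F [-0.94  0.72 -0.83] w -0.0 tip 0.011 q [ 0.14  0.7  -0.38  1.83  0.39  0.68 -0.56]
tip [0.57939192 0.01502243 0.02376124]
o [289 170]
0.024 [347.7836171  310.59519311]
0.03 [348.27129779 299.32273103]
0.04 [349.092931   280.30198107]
0.05 [349.92577361 260.98421704]
0.06 [350.77002403 241.3631    ]
0.024 [ 0.58256857 -0.0128507   0.024     ]
0.03 [ 0.58211804 -0.00753948  0.03      ]
0.04 [0.58136714 0.00131256 0.04      ]
0.05 [0.58061625 0.01016459 0.05      ]
0.06 [0.57986536 0.01901662 0.06      ]
nl [0.48953411 0.13619545 0.03093262]
nr [0.47824098 0.02613305 0.03021029]
fl [0.58899947 0.12578612 0.03105239]
fr [0.57765045 0.01575809 0.03039133]
```

View pics/side_f.png

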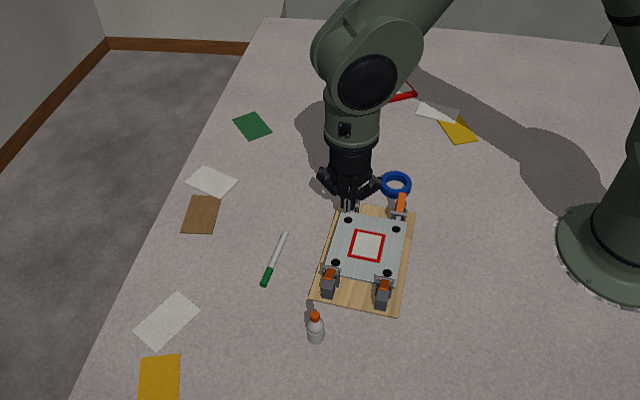

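Run:
```python
from fit import *
im=cv2.imread('pics/side_f.png'); s=observe()
R=Ro.from_euler('xyz',s['tool_rot'])
o=np.array([310,160]); k=10
a=cv2.resize(im[o[1]:o[1]+60,o[0]:o[0]+80],None,fx=k,fy=k,interpolation=cv2.INTER_NEAREST)
a=np.clip(a.astype(float)*1.8,0,255).astype(np.uint8)
for d in(.011,-.008,-.030,-.062):
    u=(proj('side',s['position']+R.apply([d,0,0]))[0]-o+.5)*k; cv2.circle(a,tuple(int(v) for v in u),4,(0,255,0),-1); print(d,u)
cv2.imwrite('pics/zoom1.png',a)
```

```text
0.011 [369.20683685 618.01006247]
-0.008 [372.29304915 557.96911891]
-0.03 [375.96974565 486.19713708]
-0.062 [381.52430488 377.26029138]
```

View pics/zoom1.png

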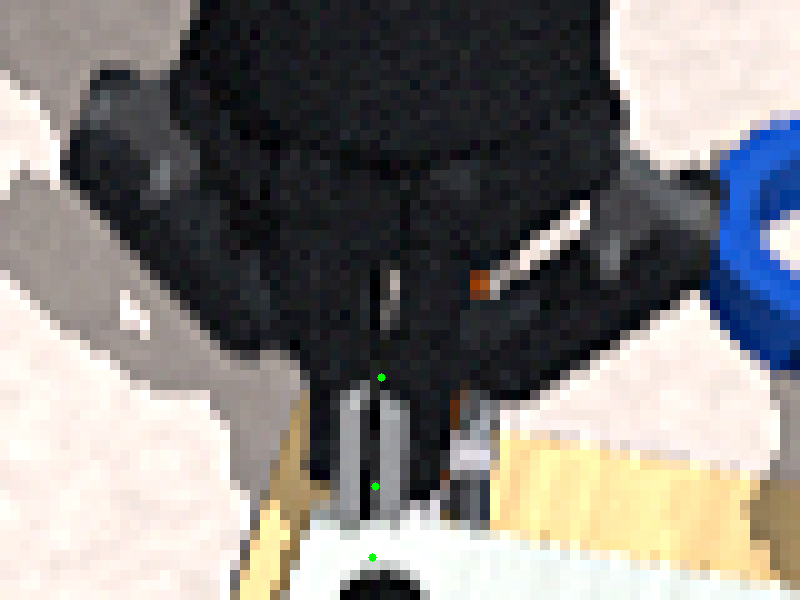

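Emit:
jog_arm([
  [2,0,0,0,0,0],
  [2,0,0,0,0,0],
])

```text
clock: 4.55
position: [0.5796, 0.015, 0.0309]
tool_rot: [1.702, 1.565, 0.032]
force: [0.3, -0.1, -0.4]
grip_width: 0.0002
```

Emit:
jog_arm([
  [2,0,0,0,0,0],
  [2,0,0,0,0,0],
])

```text
clock: 4.75
position: [0.5796, 0.015, 0.0265]
tool_rot: [1.702, 1.565, 0.033]
force: [-0.2, 0.4, -0.1]
grip_width: -0.0004
```

```bash
cat > z.py <<'E'
from fit import *
import sys
n=sys.argv[1]; c=sys.argv[2]; cx,cy=int(sys.argv[3]),int(sys.argv[4])
im=grab_frame(c)[:,:,::-1]; s=observe()
R=Ro.from_euler('xyz',s['tool_rot']); o=np.array([cx-40,cy-30]); k=10
a=cv2.resize(np.ascontiguousarray(im[o[1]:o[1]+60,o[0]:o[0]+80]),None,fx=k,fy=k,interpolation=cv2.INTER_NEAREST)
a=np.clip(a.astype(float)*1.8,0,255).astype(np.uint8)
u=(proj(c,s['position']+R.apply([.011,0,0]))[0]-o+.5)*k; cv2.circle(a,tuple(int(v) for v in u),4,(0,255,0),-1); st(); print(o,u)
cv2.imwrite(f'pics/{n}.png',a)
E
python3 z.py z2 side 350 200
```

```text
4.8 pos [0.5795 0.015  0.0262] F [ 0.21  0.25 -0.58] w 0.0005 tip 0.011 q [ 0.13  0.71 -0.37  1.84  0.39  0.66 -0.57]
[310 170] [367.89114803 544.95901816]
```

View pics/z2.png

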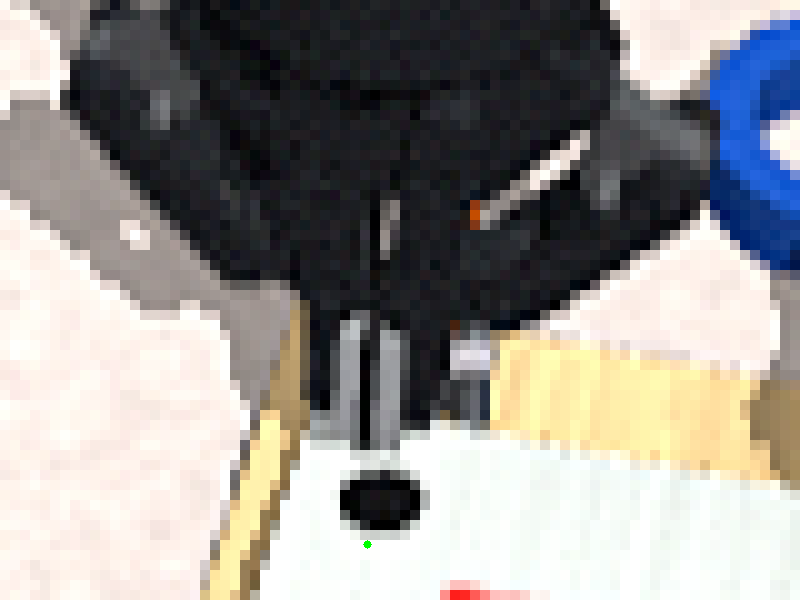

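Emit:
jog_arm([
  [2,0,0,0,0,0],
  [2,0,0,0,0,0],
])

```text
clock: 5.0
position: [0.5795, 0.0151, 0.0219]
tool_rot: [1.706, 1.565, 0.037]
force: [0.3, 0.6, 0.4]
grip_width: -0.0001
```

Emit:
jog_arm([
  [2,0,0,0,0,0],
  [1,0,0,0,0,0],
])

```text
clock: 5.2
position: [0.5794, 0.015, 0.0185]
tool_rot: [1.706, 1.566, 0.037]
force: [1.1, 0.6, -0.4]
grip_width: 0.0001
```

Emit:
jog_arm([
  [1,0,0,0,0,0],
  [1,0,0,0,0,0],
])

```text
clock: 5.4
position: [0.5795, 0.0151, 0.0163]
tool_rot: [1.711, 1.566, 0.041]
force: [-0.6, 0.2, 0.9]
grip_width: -0.0001
```

Emit:
jog_arm([
  [1,0,0,0,0,0],
  [1,0,0,0,0,0],
])

```text
clock: 5.6
position: [0.5795, 0.0151, 0.0142]
tool_rot: [1.714, 1.565, 0.045]
force: [0.4, 0.7, 0.6]
grip_width: 0.0001
```

```bash
python3 z.py z3 side 350 200; python3 z.py z3t top 318 230
```

```text
5.65 pos [0.5794 0.0151 0.014 ] F [ 0.45 -0.13  0.48] w -0.0001 tip 0.011 q [ 0.12  0.73 -0.36  1.84  0.4   0.64 -0.58]
[310 170] [366.38656524 582.10326458]
5.7 pos [0.5795 0.015  0.0141] F [ 0.01 -0.28 -0.22] w 0.0 tip 0.011 q [ 0.12  0.73 -0.36  1.84  0.4   0.64 -0.58]
[278 200] [403.08701644 317.89453756]
```

View pics/z3.png

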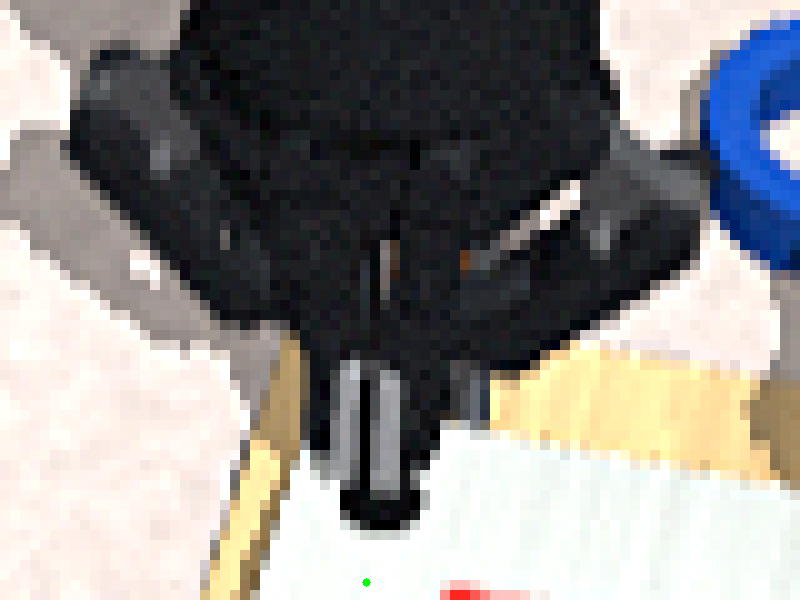

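Emit:
jog_arm([
  [1,-1.5,0,0,0,0],
  [1,0,0,0,0,0],
])

```text
clock: 5.9
position: [0.5779, 0.0152, 0.0121]
tool_rot: [1.714, 1.565, 0.044]
force: [-0.5, 1.0, -0.2]
grip_width: -0.0
```

Emit:
jog_arm([
  [1,0,0,0,0,0],
])

```text
clock: 6.0
position: [0.578, 0.0152, 0.0111]
tool_rot: [1.707, 1.565, 0.037]
force: [-0.2, 0.4, 0.0]
grip_width: -0.0002
```

Emit:
jog_arm([
  [1,0,0,0,0,0],
])

```text
clock: 6.1
position: [0.5779, 0.0152, 0.01]
tool_rot: [1.703, 1.565, 0.034]
force: [0.1, -0.1, -0.2]
grip_width: 0.0003
```

Emit:
jog_arm([
  [1,0,0,0,0,0],
])

```text
clock: 6.2
position: [0.5779, 0.0152, 0.0089]
tool_rot: [1.704, 1.565, 0.035]
force: [-0.6, 0.1, 0.5]
grip_width: -0.0002
```

Emit:
jog_arm([
  [1,0,0,0,0,0],
])

```text
clock: 6.3
position: [0.5779, 0.0152, 0.0078]
tool_rot: [1.713, 1.565, 0.043]
force: [-0.1, -0.2, 0.4]
grip_width: 0.0006
```

Emit:
jog_arm([
  [1,0,0,0,0,0],
])

```text
clock: 6.4
position: [0.578, 0.0153, 0.0067]
tool_rot: [1.713, 1.565, 0.044]
force: [0.2, -0.7, -0.2]
grip_width: 0.0
```

Emit:
jog_arm([
  [1,0,0,0,0,0],
])

```text
clock: 6.5
position: [0.578, 0.0152, 0.0056]
tool_rot: [1.699, 1.565, 0.03]
force: [-0.1, -0.3, -0.8]
grip_width: 0.0001
```

Emit:
jog_arm([
  [1,0,0,0,0,0],
])

```text
clock: 6.6
position: [0.578, 0.0152, 0.0045]
tool_rot: [1.71, 1.565, 0.04]
force: [0.3, -0.6, 0.6]
grip_width: 0.0003
```

```bash
python3 z.py z4 side 350 200
```

```text
6.65 pos [0.5779 0.0152 0.0043] F [-0.42  0.27 -1.03] w 0.0002 tip 0.011 q [ 0.12  0.74 -0.35  1.85  0.41  0.62 -0.59]
[310 170] [372.23552519 612.39539539]
```

View pics/z4.png

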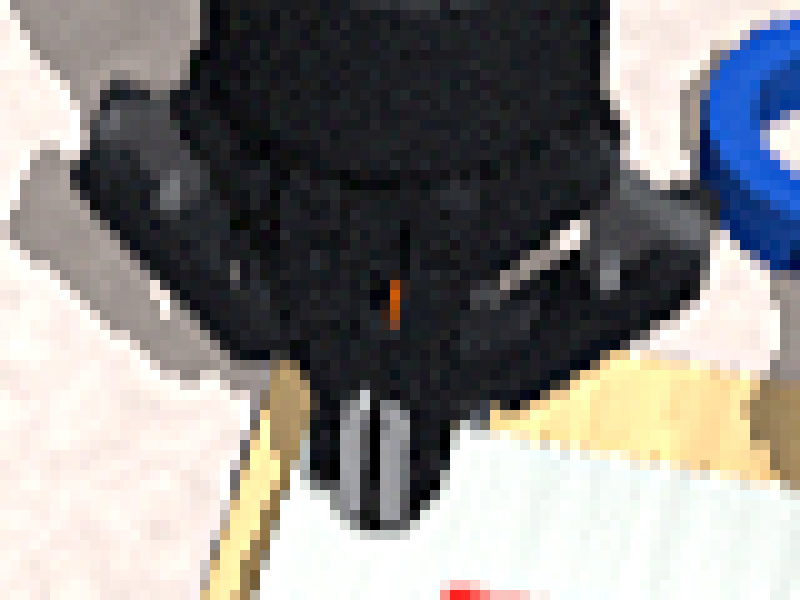

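Emit:
jog_arm([
  [1,0,0,0,0,0],
])

```text
clock: 6.75
position: [0.578, 0.0152, 0.0034]
tool_rot: [1.712, 1.565, 0.043]
force: [-0.9, 0.7, -0.1]
grip_width: -0.0002
```

Emit:
jog_arm([
  [1,0,0,0,0,0],
])

```text
clock: 6.85
position: [0.578, 0.0152, 0.0023]
tool_rot: [1.708, 1.565, 0.039]
force: [0.2, 0.3, 0.5]
grip_width: -0.0001
```

Emit:
jog_arm([
  [1,0,0,0,0,0],
])

```text
clock: 6.95
position: [0.5781, 0.0153, 0.0013]
tool_rot: [1.714, 1.565, 0.045]
force: [-1.8, 1.4, 17.3]
grip_width: -0.0004
```

Emit:
jog_arm([
  [1,0,0,0,0,0],
])

```text
clock: 7.05
position: [0.5785, 0.0154, 0.0011]
tool_rot: [1.693, 1.564, 0.024]
force: [-9.1, 0.5, 32.0]
grip_width: -0.0001
```

Emit:
jog_arm([
  [1,0,0,0,0,0],
])

```text
clock: 7.15
position: [0.5786, 0.0154, 0.0012]
tool_rot: [1.624, 1.564, -0.045]
force: [-9.4, 0.6, 27.3]
grip_width: -0.0001
```

```bash
python3 z.py z5 side 350 200
```

```text
7.2 pos [0.5786 0.0155 0.0012] F [-8.82 -0.76 25.74] w 0.0002 tip 0.011 q [ 0.11  0.75 -0.35  1.85  0.42  0.61 -0.59]
[310 170] [368.31200241 622.39996065]
```

View pics/z5.png

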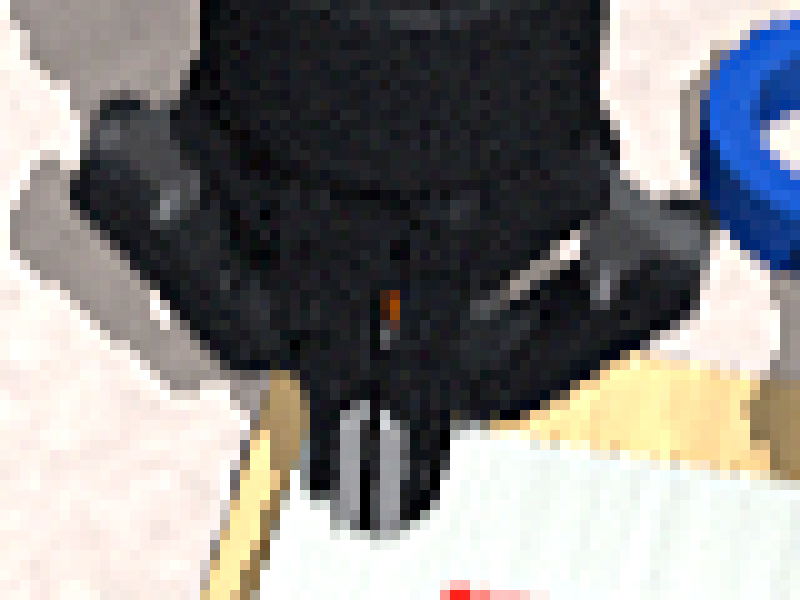

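FR took 32 N with no give, so it is solid. Contact came at TCP z≈0.0015, so the real fingertip is about 28 mm behind the reported TCP. I'll use 0.0015 as the contact height for the other corners. Lifting and moving to NR.

Emit:
jog_arm([
  [-10,0,0,0,0,0],
  [-8,0,0,0,0,0],
])

```text
clock: 7.4
position: [0.578, 0.0155, 0.0194]
tool_rot: [1.575, 1.565, -0.094]
force: [-0.3, 0.8, 0.3]
grip_width: -0.0001
```

```bash
sed -i "s/pose(x,L\[k\],.06)/pose(x,L[k],.0015)/; s/@.060/@touch/; s/\*110),.1)/*110),.04)/; s/tail@.1/tail@.04/" n.py; python3 n.py;  python3 z.py z6 side 350 200
```

```text
7.4 pos [0.578  0.0155 0.0194] F [-0.3   0.8   0.34] w -0.0001 tip 0.011 q [ 0.12  0.72 -0.36  1.84  0.4   0.65 -0.58]
turn [ 0.0057 -0.     -0.0058]
nl [0.4896 0.1357 0.03  ] rel dot@touch [  17.3  -99.8 -110.9] rel tail@.04 [ -21.1  -99.3 -165.9]
nr [0.4782 0.0263 0.03  ] rel dot@touch [  17.3 -100.5   -0.9] rel tail@.04 [ -21.2 -100.6   54.1]
fl [0.5891 0.1253 0.03  ] rel dot@touch [ 1.790e+01  1.000e-01 -1.104e+02] rel tail@.04 [ -20.6    0.7 -165.4]
fr [0.5777 0.0159 0.03  ] rel dot@touch [17.9 -0.5 -0.4] rel tail@.04 [-20.6  -0.6  54.6]
7.45 pos [0.5785 0.0156 0.0205] F [1.61 0.18 2.1 ] w -0.0002 tip 0.011 q [ 0.13  0.72 -0.36  1.84  0.4   0.65 -0.58]
[310 170] [371.14835326 564.83924519]
```

View pics/z6.png

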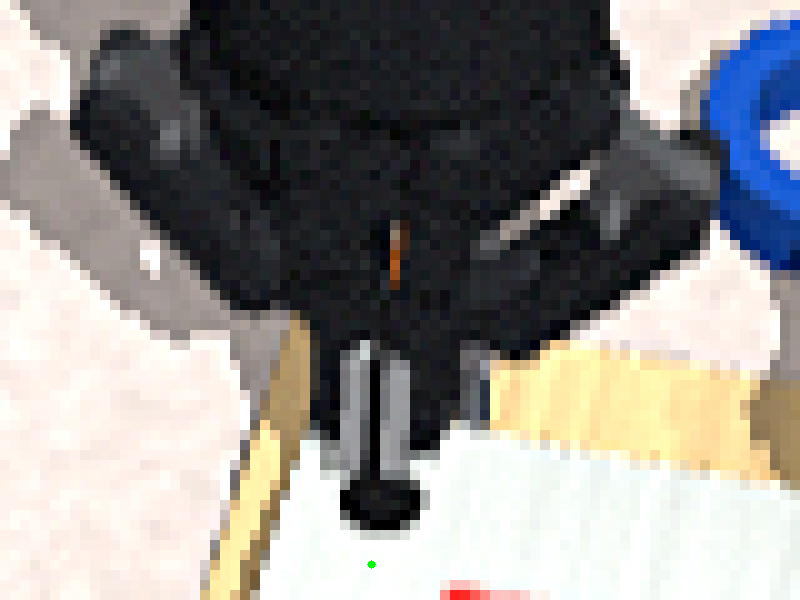

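Emit:
jog_arm([
  [0,-30,0,0.005,0,-0.005],
  [0,-30,0,0,0,0],
  [0,-25,0,0,0,0],
  [0,-12,0,0,0,0],
  [0,-3,0,0,0,0],
])

```text
clock: 7.95
position: [0.4768, 0.0258, 0.0208]
tool_rot: [1.853, 1.566, 0.178]
force: [0.5, -0.2, 0.1]
grip_width: -0.0002
```

```bash
python3 n.py
```

```text
7.95 pos [0.4768 0.0258 0.0208] F [ 0.46 -0.22  0.09] w -0.0002 tip 0.011 q [ 0.08  0.61 -0.34  2.1   0.42  0.49 -0.68]
turn [-0.0009 -0.0014 -0.0047]
nl [0.4896 0.1357 0.03  ] rel dot@touch [  19.5    1.2 -110.6] rel tail@.04 [ -18.9    1.3 -165.6]
nr [0.4782 0.0263 0.03  ] rel dot@touch [19.4  1.3 -0.6] rel tail@.04 [-19.2   1.5  54.4]
fl [0.5891 0.1253 0.03  ] rel dot@touch [  20.   101.2 -110.7] rel tail@.04 [ -18.5  101.3 -165.7]
fr [0.5777 0.0159 0.03  ] rel dot@touch [ 19.8 101.3  -0.7] rel tail@.04 [-18.8 101.5  54.3]
```

Emit:
jog_arm([
  [8,1,0,0,0,0],
  [5,0,0,0,0,0],
  [2,0,0,0,0,0],
])

```text
clock: 8.25
position: [0.4799, 0.0256, 0.0049]
tool_rot: [1.842, 1.564, 0.166]
force: [-0.1, 0.5, 0.2]
grip_width: -0.0001
```

Emit:
jog_arm([
  [1,0,0,0,0,0],
  [1,0,0,0,0,0],
])

```text
clock: 8.45
position: [0.4804, 0.0257, 0.002]
tool_rot: [1.884, 1.565, 0.207]
force: [0.3, 0.3, -0.2]
grip_width: 0.0
```

Emit:
jog_arm([
  [1,0,0,0,0,0],
])

```text
clock: 8.55
position: [0.4807, 0.0257, 0.0012]
tool_rot: [1.852, 1.564, 0.176]
force: [-9.6, -0.8, 41.2]
grip_width: -0.0
```

Emit:
jog_arm([
  [1,0,0,0,0,0],
])

```text
clock: 8.65
position: [0.4808, 0.0256, 0.0011]
tool_rot: [1.747, 1.564, 0.071]
force: [-13.3, -0.1, 51.9]
grip_width: 0.0
```

Emit:
jog_arm([
  [1,0,0,0,0,0],
])

```text
clock: 8.75
position: [0.4807, 0.0256, 0.0012]
tool_rot: [1.644, 1.564, -0.033]
force: [-12.3, -0.6, 39.2]
grip_width: 0.0
```

NR is solid as well: it stopped hard at the same height and the force peaked at 52 N. I'll use gentler steps from here. Next is NL.

Emit:
jog_arm([
  [-10,0,0,0,0,0],
  [-8,0,0,0,0,0],
])

```text
clock: 8.95
position: [0.4804, 0.0257, 0.0196]
tool_rot: [1.599, 1.564, -0.077]
force: [-0.0, -0.1, -0.7]
grip_width: 0.0
```

```bash
python3 n.py
```

```text
8.95 pos [0.4804 0.0257 0.0196] F [-0.05 -0.09 -0.69] w 0.0 tip 0.011 q [ 0.08  0.61 -0.34  2.1   0.43  0.49 -0.69]
turn [-0.0013 -0.0002 -0.0064]
nl [0.4896 0.1357 0.03  ] rel dot@touch [  18.1   -2.5 -110.3] rel tail@.04 [ -20.4   -2.3 -165.3]
nr [0.4782 0.0263 0.03  ] rel dot@touch [18.1 -2.4 -0.3] rel tail@.04 [-20.4  -2.   54.7]
fl [0.5891 0.1253 0.03  ] rel dot@touch [  18.7   97.5 -110.5] rel tail@.04 [ -19.8   97.7 -165.5]
fr [0.5777 0.0159 0.03  ] rel dot@touch [18.7 97.6 -0.5] rel tail@.04 [-19.8  98.   54.5]
```

Emit:
jog_arm([
  [0,-1,-30,0,0,-0.006],
  [0,-1,-30,0,0,0],
  [0,0,-30,0,0,0],
  [0,0,-15,0,0,0],
  [0,0,-4,0,0,0],
])

```text
clock: 9.45
position: [0.4919, 0.1361, 0.0217]
tool_rot: [1.78, 1.568, 0.099]
force: [-0.1, -0.2, 0.0]
grip_width: -0.0001
```

```bash
python3 n.py
```

```text
9.45 pos [0.4919 0.1361 0.0217] F [-0.14 -0.17  0.01] w -0.0001 tip 0.011 q [-0.13  0.64 -0.34  2.02  0.4   0.54 -0.86]
turn [-0.0061 -0.0006 -0.003 ]
nl [0.4896 0.1357 0.03  ] rel dot@touch [20.2 -2.3  0.7] rel tail@.04 [-18.3  -2.5 -54.3]
nr [0.4782 0.0263 0.03  ] rel dot@touch [ 20.1  -1.6 110.7] rel tail@.04 [-18.4  -1.2 165.7]
fl [0.5891 0.1253 0.03  ] rel dot@touch [20.5 97.7  0.1] rel tail@.04 [-18.   97.5 -54.9]
fr [0.5777 0.0159 0.03  ] rel dot@touch [ 20.4  98.4 110.1] rel tail@.04 [-18.1  98.8 165.1]
```

Emit:
jog_arm([
  [8,-3,0,0,0,0],
  [5,0,0,0,0,0],
  [2,0,0,0,0,0],
  [1.5,0,0,0,0,0],
])

```text
clock: 9.85
position: [0.4884, 0.1327, 0.0034]
tool_rot: [0.959, 1.568, -0.724]
force: [0.3, -1.0, -0.2]
grip_width: 0.0001
```

Emit:
jog_arm([
  [0.7,0,0,0,0,0],
])

```text
clock: 9.95
position: [0.4883, 0.1319, 0.0024]
tool_rot: [0.727, 1.568, -0.957]
force: [0.9, -0.0, 1.2]
grip_width: 0.0005
```

Emit:
jog_arm([
  [0.7,0,0,0,0,0],
])

```text
clock: 10.05
position: [0.4883, 0.1315, 0.0017]
tool_rot: [0.658, 1.568, -1.027]
force: [0.2, -0.5, 0.2]
grip_width: -0.0001
```

Emit:
jog_arm([
  [0.7,0,0,0,0,0],
])

```text
clock: 10.15
position: [0.4884, 0.1314, 0.0013]
tool_rot: [0.772, 1.568, -0.913]
force: [-6.7, 1.5, 25.0]
grip_width: -0.0002
```

Emit:
jog_arm([
  [0.7,0,0,0,0,0],
])

```text
clock: 10.25
position: [0.4885, 0.1315, 0.0013]
tool_rot: [0.848, 1.568, -0.837]
force: [-7.5, -0.9, 26.4]
grip_width: -0.0002
```

NL is solid, stopping hard at 25 N at the same height. That leaves FL, which I'll press to confirm that it gives.

Emit:
jog_arm([
  [-10,0,0,0,0,0],
  [-8,0,0,0,0,0],
])

```text
clock: 10.45
position: [0.4881, 0.1314, 0.0197]
tool_rot: [0.578, 1.568, -1.108]
force: [0.3, 0.1, -0.2]
grip_width: -0.0001
```

```bash
python3 n.py
```

```text
10.45 pos [0.4881 0.1314 0.0197] F [ 0.31  0.09 -0.2 ] w -0.0001 tip 0.011 q [-0.13  0.64 -0.33  2.03  0.4   0.53 -0.87]
turn [-0.0105  0.0025 -0.0016]
nl [0.4896 0.1357 0.03  ] rel dot@touch [18.2  1.  -4.5] rel tail@.04 [-20.4   0.5 -59.4]
nr [0.4782 0.0263 0.03  ] rel dot@touch [ 18.5   2.1 105.5] rel tail@.04 [-19.9   2.8 160.6]
fl [0.5891 0.1253 0.03  ] rel dot@touch [ 18.4 101.   -5.5] rel tail@.04 [-20.3 100.4 -60.4]
fr [0.5777 0.0159 0.03  ] rel dot@touch [ 18.6 102.1 104.5] rel tail@.04 [-19.7 102.7 159.6]
```

Emit:
jog_arm([
  [0,30,-1.5,-0.01,0,0],
  [0,30,-1.5,0,0,0],
  [0,25,-1,0,0,0],
  [0,12,-0.5,0,0,0],
  [0,3,0,0,0,0],
])

```text
clock: 10.95
position: [0.5924, 0.1248, 0.0241]
tool_rot: [1.343, 1.566, -0.331]
force: [-1.5, -0.9, 0.1]
grip_width: 0.0001
```

```bash
python3 n.py
```

```text
10.95 pos [0.5924 0.1248 0.0241] F [-1.53 -0.92  0.1 ] w 0.0001 tip 0.011 q [-0.06  0.74 -0.36  1.77  0.38  0.7  -0.73]
turn [ 0.0001  0.0011 -0.0047]
nl [0.4896 0.1357 0.03  ] rel dot@touch [  22.1 -103.5   -0.2] rel tail@.04 [ -16.5 -103.3  -55.2]
nr [0.4782 0.0263 0.03  ] rel dot@touch [  22.2 -103.5  109.8] rel tail@.04 [ -16.3 -103.3  164.8]
fl [0.5891 0.1253 0.03  ] rel dot@touch [22.5 -3.5 -0.2] rel tail@.04 [-16.   -3.3 -55.2]
fr [0.5777 0.0159 0.03  ] rel dot@touch [ 22.7  -3.5 109.8] rel tail@.04 [-15.8  -3.3 164.8]
```

Emit:
jog_arm([
  [8,-3.5,0,0,0,0],
  [6,0,0,0,0,0],
  [3,0,0,0,0,0],
  [1,0,0,0,0,0],
])

```text
clock: 11.35
position: [0.5866, 0.1252, 0.0047]
tool_rot: [1.192, 1.567, -0.482]
force: [-1.0, 0.2, 0.5]
grip_width: -0.0003
```

Emit:
jog_arm([
  [1,0,0,0,0,0],
])

```text
clock: 11.45
position: [0.5861, 0.1253, 0.0035]
tool_rot: [1.081, 1.567, -0.592]
force: [-0.7, -0.7, -0.1]
grip_width: 0.0001
```

Emit:
jog_arm([
  [0.8,0,0,0,0,0],
])

```text
clock: 11.55
position: [0.586, 0.1254, 0.0027]
tool_rot: [1.07, 1.567, -0.603]
force: [0.0, 0.1, 0.3]
grip_width: -0.0001
```

Emit:
jog_arm([
  [0.8,0,0,0,0,0],
])

```text
clock: 11.65
position: [0.586, 0.1255, 0.002]
tool_rot: [1.089, 1.567, -0.584]
force: [-0.6, 0.5, -0.2]
grip_width: -0.0001
```

Emit:
jog_arm([
  [0.8,0,0,0,0,0],
])

```text
clock: 11.75
position: [0.586, 0.1256, 0.0012]
tool_rot: [1.129, 1.567, -0.544]
force: [0.1, 0.4, 0.2]
grip_width: -0.0001
```

Emit:
jog_arm([
  [0.8,0,0,0,0,0],
])

```text
clock: 11.85
position: [0.5861, 0.1256, 0.0004]
tool_rot: [1.156, 1.567, -0.517]
force: [0.3, -0.2, 1.6]
grip_width: -0.0003
```

Emit:
jog_arm([
  [1,0,0,0,0,0],
])

```text
clock: 11.95
position: [0.5862, 0.1256, -0.0005]
tool_rot: [1.187, 1.567, -0.486]
force: [-0.8, -0.5, 1.9]
grip_width: 0.0002
```

Emit:
jog_arm([
  [1,0,0,0,0,0],
])

```text
clock: 12.05
position: [0.5862, 0.1256, -0.0014]
tool_rot: [1.21, 1.567, -0.463]
force: [-1.8, 0.2, 4.3]
grip_width: 0.0002
```

Emit:
jog_arm([
  [1,0,0,0,0,0],
])

```text
clock: 12.15
position: [0.5863, 0.1256, -0.0023]
tool_rot: [1.24, 1.567, -0.433]
force: [-1.9, -0.7, 6.3]
grip_width: -0.0002
```

Emit:
jog_arm([
  [1,0,0,0,0,0],
])

```text
clock: 12.25
position: [0.5864, 0.1257, -0.0031]
tool_rot: [1.249, 1.567, -0.424]
force: [-3.0, -0.4, 7.4]
grip_width: 0.0004
```

Emit:
jog_arm([
  [0.8,0,0,0,0,0],
])

```text
clock: 12.35
position: [0.5864, 0.1256, -0.0037]
tool_rot: [1.223, 1.566, -0.45]
force: [-2.9, -0.5, 10.8]
grip_width: -0.0002
```

Emit:
jog_arm([
  [0.8,0,0,0,0,0],
])

```text
clock: 12.45
position: [0.5865, 0.1257, -0.004]
tool_rot: [1.219, 1.566, -0.454]
force: [-5.8, -0.5, 21.0]
grip_width: 0.0003
```

FL gives: it sank about 5 mm under a few newtons and then met its stop, with the force rising to 21 N. It is the rocking corner. Lifting now, then over to its lever.

Emit:
jog_arm([
  [-10,0,0,0,0,0],
  [-30,0,0,0,0,0],
  [-30,0,0,0,0,0],
  [-2,0,0,0,0,0],
])

```text
clock: 12.85
position: [0.5858, 0.1259, 0.07]
tool_rot: [1.011, 1.567, -0.662]
force: [0.9, 0.0, -0.9]
grip_width: 0.0001
```

```bash
sed -i "s/\*110),.04)/*116),.05)/; s/tail@.04/tail116@.05/" n.py; python3 n.py
```

```text
12.85 pos [0.5858 0.1259 0.07  ] F [ 0.91  0.05 -0.91] w 0.0001 tip 0.011 q [-0.05  0.67 -0.39  1.76  0.35  0.77 -0.71]
turn [ 0.0018  0.0018 -0.003 ]
nl [0.4896 0.1357 0.03  ] rel dot@touch [ 68.2 -96.8  -0. ] rel tail116@.05 [ 19.6 -96.6 -61. ]
nr [0.4782 0.0263 0.03  ] rel dot@touch [ 68.4 -97.  110. ] rel tail116@.05 [ 20. -97. 171.]
fl [0.5891 0.1253 0.03  ] rel dot@touch [68.5  3.2  0.1] rel tail116@.05 [ 19.9   3.4 -60.8]
fr [0.5777 0.0159 0.03  ] rel dot@touch [ 68.7   3.  110.1] rel tail116@.05 [ 20.3   3.  171.2]
```

Emit:
jog_arm([
  [0,2,-30,0,0,-0.003],
  [0,1,-25,0,0,0],
  [0,0,-6,0,0,0],
  [0,0,0,0,0,0],
])

```text
clock: 13.25
position: [0.5959, 0.1865, 0.0705]
tool_rot: [0.612, 1.568, -1.063]
force: [-0.5, 0.0, -1.0]
grip_width: -0.0004
```

```bash
python3 n.py
python3 - <<'E'
from fit import *
im=grab_frame('side')[:,:,::-1]; o=(250,180)
cv2.imwrite('pics/l1.png',cv2.resize(np.ascontiguousarray(im[180:330,250:450]),None,fx=4,fy=4,interpolation=cv2.INTER_CUBIC))
E
```

```text
13.25 pos [0.5959 0.1865 0.0705] F [-0.49  0.05 -0.95] w -0.0004 tip 0.011 q [-0.14  0.7  -0.38  1.69  0.34  0.81 -0.79]
turn [-0.0006  0.0022 -0.0016]
nl [0.4896 0.1357 0.03  ] rel dot@touch [  69.  -100.5   61.5] rel tail116@.05 [  20.4 -100.5    0.6]
nr [0.4782 0.0263 0.03  ] rel dot@touch [  69.3 -100.4  171.5] rel tail116@.05 [  20.9 -100.3  232.6]
fl [0.5891 0.1253 0.03  ] rel dot@touch [69.2 -0.5 61.4] rel tail116@.05 [20.5 -0.5  0.5]
fr [0.5777 0.0159 0.03  ] rel dot@touch [ 69.4  -0.4 171.4] rel tail116@.05 [ 21.1  -0.3 232.5]
```

View pics/l1.png

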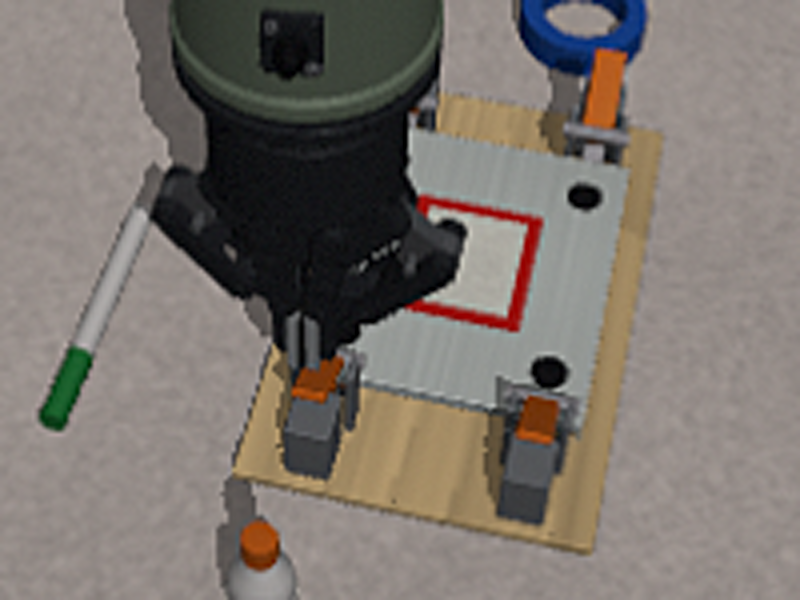

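Run:
```python
from fit import *
x=np.load('x.npy'); s=observe(); p=s['position']
R=Ro.from_euler('xyz',s['tool_rot'])
f=lambda P:(proj('side',P)[0]-[250,180]+.5)*4
print('tail end edge',f(pose(x,(50,117.5),.072)),'tail 110',f(pose(x,(50,110),.068)))
print('tip c',f(p+[0,0,.0285]),'tip near',f(p+[0,0,.0285]+R.apply([0,0,-.011])), 'pad near top',f(p+[0,0,.0285+.037]+R.apply([0,0,-.011])))
```

```text
tail end edge [308.67077078 388.57211388] tail 110 [312.87036709 379.8231001 ]
tip c [308.42156555 350.41366718] tip near [302.01566326 371.17975115] pad near top [301.47786747 320.30958683]
```

Emit:
jog_arm([
  [10,-2,0,0,0,0],
  [8,0,0,0,0,0],
  [4,0,0,0,0,0],
])

```text
clock: 13.6
position: [0.5936, 0.1829, 0.0465]
tool_rot: [0.3, 1.567, -1.379]
force: [-0.2, -0.5, 0.4]
grip_width: 0.0003
```

Emit:
jog_arm([
  [2,0,0,0,0,0],
  [2,0,0,0,0,0],
])

```text
clock: 13.8
position: [0.5936, 0.183, 0.0417]
tool_rot: [0.265, 1.568, -1.414]
force: [-0.7, 5.6, 7.0]
grip_width: 0.0002
```

Emit:
jog_arm([
  [2,0,0,0,0,0],
  [2,0,0,0,0,0],
])

```text
clock: 14.0
position: [0.594, 0.1848, 0.0383]
tool_rot: [1.521, 1.569, -0.157]
force: [-2.1, 3.3, 5.5]
grip_width: 0.0003
```

Contact came at the expected height with about 6 N. Pressing on.

Emit:
jog_arm([
  [2,0,0,0,0,0],
  [2,0,0,0,0,0],
])

```text
clock: 14.2
position: [0.5942, 0.1863, 0.0348]
tool_rot: [2.235, 1.567, 0.557]
force: [-1.9, 3.4, 3.9]
grip_width: -0.0001
```

Emit:
jog_arm([
  [2,0,0,0,0,0],
  [2,0,0,0,0,0],
])

```text
clock: 14.4
position: [0.5945, 0.1866, 0.0308]
tool_rot: [2.25, 1.566, 0.573]
force: [-0.6, 2.0, 4.2]
grip_width: 0.0002
```

Emit:
jog_arm([
  [2,0,0,0,0,0],
  [2,0,0,0,0,0],
])

```text
clock: 14.6
position: [0.5948, 0.1865, 0.0265]
tool_rot: [2.208, 1.566, 0.53]
force: [-0.4, 2.3, 3.6]
grip_width: 0.0003
```

Emit:
jog_arm([
  [1,0,0,0,0,0],
  [1,0,0,0,0,0],
])

```text
clock: 14.8
position: [0.5949, 0.1865, 0.0242]
tool_rot: [2.22, 1.566, 0.542]
force: [-0.2, 3.0, 3.8]
grip_width: -0.0001
```

Emit:
jog_arm([
  [1,0,0,0,0,0],
])

```text
clock: 14.9
position: [0.5948, 0.1865, 0.023]
tool_rot: [2.225, 1.566, 0.547]
force: [-1.0, 2.7, 3.5]
grip_width: -0.0004
```

Emit:
jog_arm([
  [1,0,0,0,0,0],
])

```text
clock: 15.0
position: [0.5949, 0.1866, 0.022]
tool_rot: [2.239, 1.566, 0.561]
force: [-1.7, 2.3, 4.4]
grip_width: 0.0
```

Emit:
jog_arm([
  [0.7,0,0,0,0,0],
])

```text
clock: 15.1
position: [0.595, 0.1867, 0.0216]
tool_rot: [2.203, 1.566, 0.526]
force: [-3.6, 0.7, 16.1]
grip_width: -0.0003
```

Emit:
jog_arm([
  [0.7,0,0,0,0,0],
])

```text
clock: 15.2
position: [0.5951, 0.1867, 0.0214]
tool_rot: [2.153, 1.565, 0.475]
force: [-5.8, 0.8, 20.1]
grip_width: -0.0003
```

Emit:
jog_arm([
  [0.7,0,0,0,0,0],
])

```text
clock: 15.3
position: [0.5951, 0.1866, 0.0214]
tool_rot: [2.086, 1.565, 0.409]
force: [-6.7, 0.1, 18.8]
grip_width: -0.0001
```

The lever reached a hard stop with the tip at about 50 mm, which matches flat (50.5 mm). Lifting straight up and moving clear to check.

Emit:
jog_arm([
  [-5,0,0,0,0,0],
  [-30,0,0,0,0,0],
  [-45,0,0,0,0,0],
  [-45,0,0,0,0,0],
  [-30,-20,40,0,0,0],
  [0,0,50,0,0,0],
  [0,0,50,0,0,0],
  [0,0,50,0,0,0],
  [0,0,50,0,0,0],
  [0,0,50,0,0,0],
  [0,0,50,0,0,0],
  [0,0,50,0,0,0],
  [0,0,0,0,0,0],
])

```text
clock: 16.6
position: [0.5295, -0.204, 0.1786]
tool_rot: [-0.188, 1.564, -1.867]
force: [-0.5, 0.7, 0.2]
grip_width: -0.0001
```

Run:
```python
from fit import *
st(); x=np.load('x.npy')
for c in('top','side'):
    im=np.ascontiguousarray(grab_frame(c)[:,:,::-1]); cv2.imwrite(f'pics/{c}_end.png',im)
    u=proj(c,pose(x,(0,0),.03))[0].astype(int); o=u-[100,75]
    a=cv2.resize(im[o[1]:o[1]+150,o[0]:o[0]+200],None,fx=4,fy=4,interpolation=cv2.INTER_CUBIC)
    cv2.imwrite(f'pics/{c}_endz.png',np.clip(a*1.4,0,255).astype(np.uint8))
```

```text
16.6 pos [ 0.5295 -0.204   0.1786] F [-0.45  0.68  0.2 ] w -0.0001 tip 0.011 q [ 0.54  0.48 -0.38  1.77  0.22  0.94 -0.05]
```

View pics/side_endz.png

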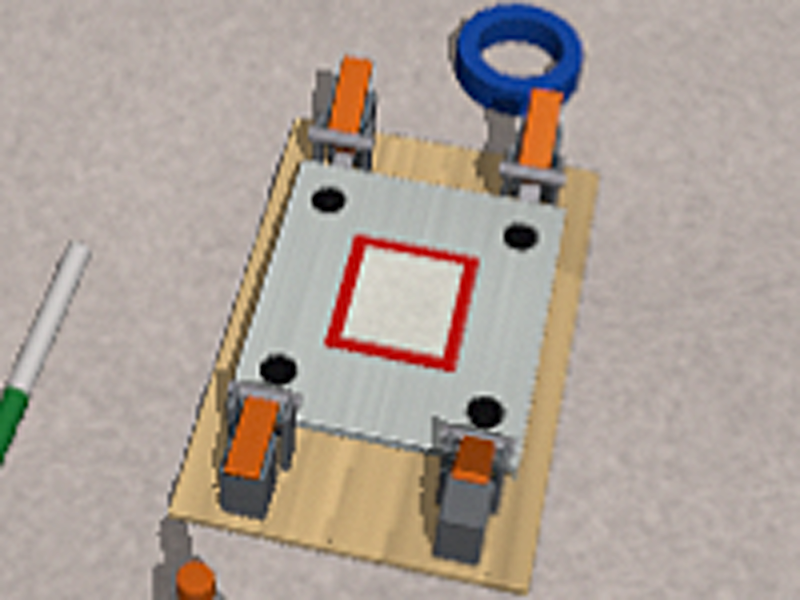

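View pics/top_endz.png

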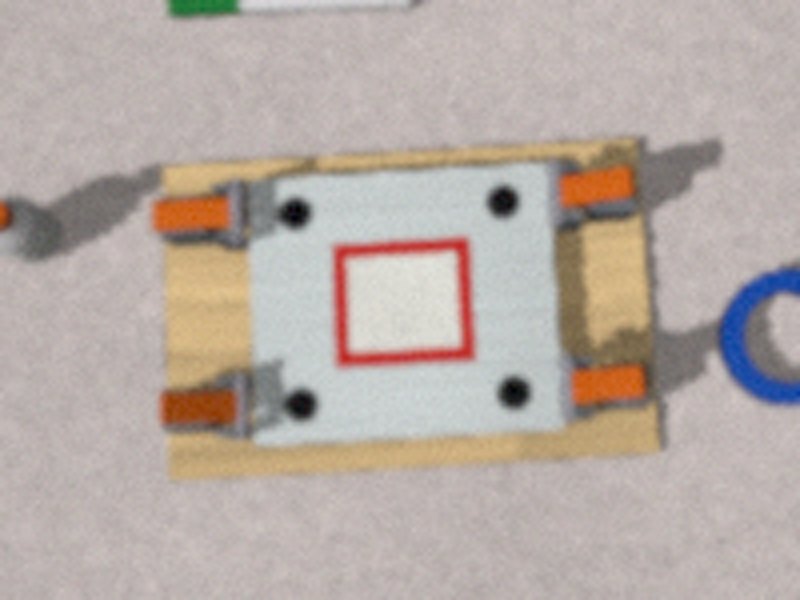

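View pics/top_end.png

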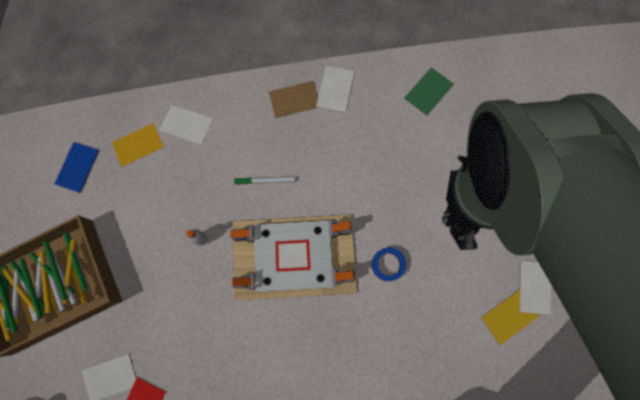

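In the side crop the FL tail lies flat on its rest, with its end at (245,475). The other three tails, the glue, tape and marker are where they started, and the arm is clear. Handing in.

Run:
```python
from workcell import *
print(bot.job_done(), observe()['clock'])
```

```text
the job is handed in; nothing more can be done
the job is handed in; nothing more can be done
```

The rocking corner was far left (FL), and its shim lever is now pressed down flat. I handed the job in shortly after 16.6 s of the 48 s allowed; no verdict was reported.

**Corner presses:** I pressed all four corners in the order FR, NR, NL, FL.

| Corner | Result | Peak vertical force |
|---|---|---|
| FR | solid, hard stop | 32 N |
| NR | solid, hard stop | 52 N |
| NL | solid, hard stop | 26 N |
| FL | sank about 5 mm, then met its stop | 21 N |

**FL lever:** it went down under about 4–7 N, then stopped hard at about 20 N with the tip at about 50 mm, which matches flat (50.5 mm).

**Last pictures:** the FL tail lies on its rest and the other three levers stand as before. The glue, tape and marker have not moved, and the arm is clear of everything.

**What disagreed:**
- **Tip position:** the real fingertip is about 28 mm behind the reported TCP, not 11 mm ahead as `bot.tip_extent` says. I found this from the side camera and the first contact, and set all later heights from it.
- **NR force:** the press reached 52 N, more than I intended. It was at the fingertips, and the wrist force stayed well under 120 N.
- **NL aim:** that press landed about 4 mm off the dot's centre.

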